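Seat the sample carousel on its locating pin

TASK

The sample carousel's disc is sitting too high because its rim notch is not over the locating pin of the base. Push the stud with your fingertips to turn the disc until the notch stands over the pin, then press the disc down until it is fully home. Do not lift the disc, and leave everything else on the table where it is.

Things in the scene. Friction and masses are not known exactly. Their poses are not given: they have to be found in the camera images.
- carousel_base: Sample carousel's round grey base, 170 mm across, 14 mm high, fixed to the table; origin at the centre of its underside, x axis pointing away from the pin. Over it, on an upright spindle, a level metal disc 130 mm across and 12 mm thick with a ring of small dark wells. The disc turns both ways with light friction (about 1 N at the stud) and stays where it is left.
- notch (a point): The disc's only notch, cut right through its rim, about 13 mm wide and 10 mm deep. The point is at the middle of its open mouth, at the rim (65 mm from the axis), level with the disc's underside. While the disc is up, its underside is 30 mm and its top 42 mm above the table; seated it is 7 mm lower.
- pin (a point): Top of the fixed upright locating pin on the base: round-topped, 8 mm in diameter, axis 65 mm from the carousel's axis, so that half of it shows from under the rim; it stands on a small metal pad near the base's edge. Its top is 28.5 mm above the table, 1.5 mm under the raised disc, and stops the disc unless the notch is over it.
- stud (a point): Centre of the top of the black finger stud, an upright round stud 14 mm in diameter rising 22 mm above the disc's top, 38 mm from the axis, directly opposite the notch. Its top is 64 mm above the table while the disc is up. Pushing it sideways turns the disc.
- hub_top (a point): Centre of the top of the disc's metal hub cap, on the turning axis: a flat round cap 32 mm across, 8 mm above the disc's top, 50 mm above the table while the disc is up and 43 mm when seated. It turns and sinks with the disc.
- carousel_press (a joint): How far the disc has been pressed down along the spindle, in m: 0 up (start), 0.007 fully seated on a firm stop, negative if it is pulled up. The fit is snug: it takes about 6 N to move and the disc stays where it is left.
- beaker: white plastic beaker, 56 mm across, 69 mm tall, standing to the left; origin at the centre of its underside; to be left alone
- tape_roll: roll of label tape lying flat, 58 mm across, 19 mm tall, on the left near the carousel; origin at the centre of its underside; to be left alone
- marker: marker pen lying near the front edge of the table, 137 mm long, 14 mm high; origin at the centre of its underside; to be left alone
- tube_rack: small moulded tube rack with tubes, 62 x 105 x 42 mm, to the right of the carousel; origin at the centre of its underside; to be left alone
- timer: flat lab timer, 72 x 62 x 18 mm, to the right; origin at the centre of its underside; to be left alone
- petri: lidded petri dish, 92 mm across, 15 mm tall, far right; origin at the centre of its underside; to be left alone
- reagent_bottle: small brown bottle with a ribbed cap, 44 mm across, 85 mm tall, far right; origin at the centre of its underside; to be left alone

How it is judged:
By the outcome, as a careful person would: the job done as asked, in the order asked, and still so for the second after the job is handed in, with the robot touching nothing.
It also fails if it takes over 61 s, if anything falls off the work surface, if the arm or the gripper's body presses on something with over 40 N, if the wrist force passes 120 N, or if a joint passes its speed limit or range.

ROBOT

A 6-joint arm with a two-finger parallel gripper is mounted at the origin on a cart in front of the work surface, level with it; the furniture and walls round the work are solid. World frame = base frame: x ahead of the robot, y to its left, z up, the work surface at z = 0. Lengths are in m, angles in rad, forces in N, time in s.
With the tool pointing down it reaches from about 0.325 to 0.775 m from the base axis. Payload 5.5 kg.
Tool frame: the origin (TCP) lies on the centre line of the jaws, within the pads' length; the fingertips stand manip.nose_length ahead of it and the grasp point (between the pads) lies 6 mm ahead of it (manip.nose_length is the distance from the TCP to the fingertips, in m); z points along the fingers, y is the line along which they close (so a half turn about z gives the same grasp; the last joint's range is limited). The gripper opens to 88 mm and grips with 3 to 60 N. Pads are 20 mm wide; open, the fingers measure 115 mm over their backs; the gripper's body (75 mm by 178 mm) begins 61 mm behind the grasp point.
Start: joints at [-1.287, 0.091, 1.231, -0, 1.82, -0.057], TCP at [0.201, -0.566, 0.248] pointing down, gripper open.
Joint ranges: [-2.87, 2.87], [-0.86, 2.18], [0.17, 2.46], [-1.51, 4.65], [0.06, 2.69], [-2.65, 2.65]. Speed limits (rad/s): [2.57, 2.57, 3.01, 3.14, 3.14, 3.14].

INTERFACE

Orientations are given as a 3x3 rotation matrix whose columns are the frame's x, y, z axes.
In Python, from bench import manip, vision, hand_in, regions_of gives the robot as it stands.
- The arm moves only by the tool arm_command, never from a script. Its argument "plan" is a list of rows, each an object with "delta_pos": the shift along the tool's x, y, z in m, a list of three; "rotation": the turn, a rotation vector about the tool's x, y, z in rad, a list of three; "claw": the closure, from 0 (fully open) to 1 (shut). A call has 1 to 8 rows; each row is the pose to reach, as a shift and turn from the pose commanded when the call began, along the tool's axes at that moment; what a row does not reach only later rows make up. A row lasts 1/10 s, in which the tool goes at most 50 mm and 8.59 degrees, less where a joint would pass 70% of its speed; a pose out of reach is approached as far as the arm can. A call with a gripper value outside its range is refused whole. The fingers move at their own pace and stop on an object; the grip force is fixed at half the most. Time passes only in rows, so rows that repeat a pose let the fingers close. It gives the time, the measured TCP pose, the force, the opening and the grip force at its end, in the units of the state.
- manip.read_state(): the state, without advancing time (a new reading comes with each control period).
- vision.capture(name): name is "scene" or "top" or "wrist"; returns a dict with "color" (420x560x3 uint8, red, green, blue), "mtx" (3x3 intrinsics, pixels), "R" (3x3) and "t" (3): a world point X has camera coordinates R X + t; the wrist camera has in their place "tool_from_camera" (4x4, takes a point from camera to tool coordinates, whose origin is the TCP and whose axes are the flange's). Camera axes: x right, y down, z forward; pixel columns grow to the right and rows downward; lengths in m; the calibration is good to about 2 mm. The wrist camera is an equidistant fisheye: a pixel r from the principal point sees the ray r / f radians off the axis. A picture is of the moment at which its call begins: read the wrist's pose just before it. There is no depth.
- hand_in(): hands the job in; it is judged then, once.
Trained networks look in a picture, given as the dict that the camera call returned (one of the last four; its "shot" number tells which), for a name from the list of things; names that differ only in an ending like _2 or _b are one class to them, and where a whole thing is asked for, a point or a joint stands for the part that bears it (a point fixed in the world has none). Each returns a list of dicts, best first, with "p" (0 to 1); they miss things now and then, are a little off and sometimes report something else, mostly with a low value. They report only what shows in the picture. A call takes as long as a camera call.
- regions_of(picture, query): "region" (420x560 bool, what is visible of it) and "at" ([row, column] in pixels, amid what is visible of it).
The state is a dict: "clock": time; "joint_positions": joint angles; "dq": joint speeds; "tau": joint torques, N m; "tool_pos": TCP position; "orientation": TCP orientation; "contact_force": force on the tool from outside, world axes, zero at the start; "moment": the same for the moment, N m; "gripper_width": finger opening in m; "gripper_force": force on a finger pad.
Only numpy, scipy, OpenCV 4.12 (cv2) and the standard library are available. Lean on these libraries where they do the work, as an engineer would, in place of code of your own. Each camera call takes 0.05 s, during which the arm holds its last target. There are 200 camera calls.

## Working session

There is one attempt and no reset: what is moved stays moved. The work goes in short steps, Python scripts to look and compute and a tool call to move; the robot and the scene stay as the last step left them, time stands still between calls to the robot, and variables do not carry over. Pictures are saved under pics/ and viewed, at most 10 in all, crops included, and the job is handed in when it is done.

Besides the shell and the picture viewer there is one more tool, called after ">>>" as name(argument=value, ...), one argument or row to a line, values as JSON. arm_command: Moves the arm, as the interface text tells. Its arguments: {"type":"object","properties":{"plan":{"type":"array"}},"required":["plan"]}

```bash
mkdir -p pics; cat > h.py <<'E'
import numpy as np, cv2
from bench import manip, vision, hand_in, regions_of
def ray(p,rc):
    K=p["mtx"];d=np.array([(rc[1]-K[0,2])/K[0,0],(rc[0]-K[1,2])/K[1,1],1.])
    R=np.array(p["R"]);return -R.T@np.array(p["t"]),R.T@d
def onz(p,rc,z):
    o,d=ray(p,rc);return o+d*(z-o[2])/d[2]
def save(p,n): cv2.imwrite("pics/"+n,cv2.cvtColor(p["color"],cv2.COLOR_RGB2BGR))
E
python3 - <<'E'
from h import *
print(manip.nose_length, manip.read_state())
Z=dict(notch=.03,pin=.0285,stud=.064,hub_top=.05,carousel_base=.014,tube_rack=.042,tape_roll=.019,beaker=.069)
for c in("top","scene"):
    p=vision.capture(c);save(p,c+"0.png")
    print(c,-np.array(p["R"]).T@p["t"])
    for q,z in Z.items():
        for r in regions_of(p,q)[:2]: print(q,round(r["p"],2),np.round(r["at"]),np.round(onz(p,r["at"],z),4),r["region"].sum())
E
```

```text
0.025 {'clock': 0.0, 'joint_positions': array([-1.28668695e+00,  9.18569428e-02,  1.23189683e+00, -3.33977068e-05,
        1.81983757e+00, -5.66879169e-02]), 'dq': array([ 0.00044488,  0.0012741 , -0.00075796,  0.00055026,  0.00068975,
       -0.00075064]), 'tau': array([-2.65768278e-03, -4.46458125e+01, -4.06446254e+01,  6.94248802e-02,
        2.94756645e-02, -1.22972410e-04]), 'tool_pos': array([ 0.20046347, -0.56523807,  0.24650183]), 'orientation': array([[ 9.42491243e-01,  3.34230321e-01, -5.91307029e-04],
       [ 3.34230834e-01, -9.42489312e-01,  1.90949024e-03],
       [ 8.09089799e-05, -1.99731087e-03, -9.99998002e-01]]), 'contact_force': array([-0.2630923 , -0.41599413,  0.58863372]), 'moment': array([ 0.03278994, -0.01207542,  0.04602963]), 'gripper_force': 0.0, 'gripper_width': 0.0880176761480839}
top [ 0.28753112 -0.10614605  1.35671267]
notch 0.67 [203. 278.] [ 0.4998 -0.0972  0.03  ] 2673
notch 0.61 [202. 276.] [ 0.5037 -0.0907  0.03  ] 1637
pin 0.82 [204. 276.] [ 0.4967 -0.0914  0.0285] 2548
stud 0.9 [203. 278.] [ 0.4944 -0.0991  0.064 ] 1625
hub_top 0.62 [201. 279.] [ 0.5043 -0.1002  0.05  ] 1586
carousel_base 0.76 [204. 278.] [ 0.5018 -0.0962  0.014 ] 2639
tube_rack 0.9 [217. 368.] [ 0.4546 -0.3502  0.042 ] 823
tape_roll 0.5 [242. 192.] [0.3949 0.1488 0.019 ] 276
tape_roll 0.16 [218. 366.] [ 0.4547 -0.3481  0.019 ] 913
beaker 0.77 [221. 149.] [0.4499 0.2582 0.069 ] 359
scene [-0.6136779  -0.93162595  1.1089104 ]
notch 0.74 [217. 293.] [ 0.4997 -0.1031  0.03  ] 828
pin 0.77 [222. 292.] [ 0.4769 -0.1151  0.0285] 1458
pin 0.61 [215. 290.] [ 0.5062 -0.0861  0.0285] 782
stud 0.56 [213. 292.] [ 0.4815 -0.1141  0.064 ] 749
hub_top 0.87 [218. 291.] [ 0.4749 -0.1149  0.05  ] 830
hub_top 0.3 [215. 293.] [ 0.4881 -0.1115  0.05  ] 797
carousel_base 0.75 [222. 291.] [ 0.4924 -0.1009  0.014 ] 1365
tape_roll 0.66 [208. 213.] [0.3755 0.1538 0.019 ] 193
beaker 0.59 [185. 205.] [0.4139 0.2243 0.069 ] 276
```

```bash
python3 - <<'E'
import cv2,numpy as np
a=cv2.imread("pics/top0.png")[160:250,225:330];b=cv2.imread("pics/scene0.png")[175:265,240:345]
f=lambda i:cv2.resize(i,None,fx=5.5,fy=5.5,interpolation=cv2.INTER_CUBIC)
cv2.imwrite("pics/topc.png",f(a));cv2.imwrite("pics/both.png",cv2.resize(np.hstack([a,b]),None,fx=3.8,fy=3.8,interpolation=cv2.INTER_CUBIC))
E
```

```text
(no output)
```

View pics/both.png

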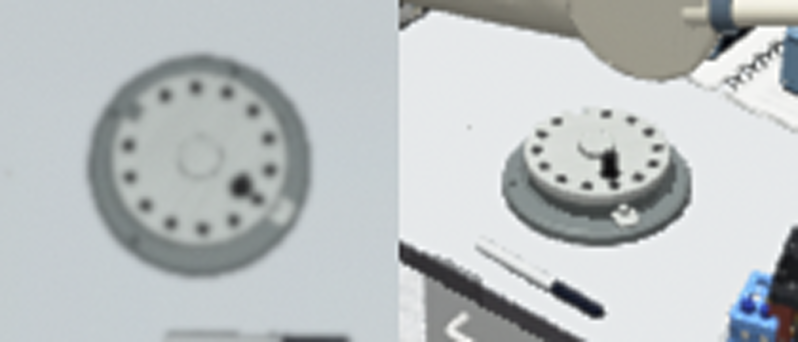

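View pics/top0.png

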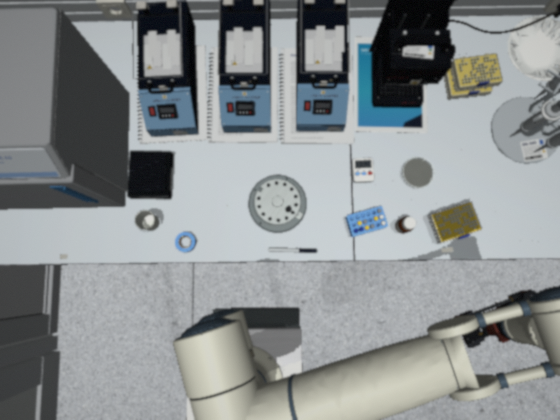

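The top view shows the carousel centred at about pixel (278, 203). In the left crop, the stud is at (241, 185), the pin pad at (284, 210) and the notch at (130, 110). The disc therefore needs about half a turn. I'll move above it and take a close look.

>>> arm_command(
  plan=[
    {"delta_pos":[0.04,-0.03,0],"rotation":[0,0,0],"claw":0.3},
    {"delta_pos":[0.08,-0.06,0],"rotation":[0,0,0],"claw":0.6},
    {"delta_pos":[0.12,-0.09,0],"rotation":[0,0,0],"claw":0.6},
    {"delta_pos":[0.16,-0.12,0],"rotation":[0,0,0],"claw":0.6},
    {"delta_pos":[0.2,-0.15,0],"rotation":[0,0,0],"claw":0.6},
    {"delta_pos":[0.24,-0.185,0],"rotation":[0,0,0],"claw":0.6},
    {"delta_pos":[0.28,-0.22,0],"rotation":[0,0,0],"claw":0.6},
    {"delta_pos":[0.32,-0.25,0],"rotation":[0,0,0],"claw":0.6},
  ],
)

```text
clock: 1.7
tool_pos: [0.4156, -0.2263, 0.248]
orientation: [[0.943, 0.334, 0.001], [0.334, -0.943, -0.001], [0.001, 0.001, -1.0]]
contact_force: [0.8, -0.2, 0.3]
gripper_width: 0.0354
gripper_force: 0.0
```

>>> arm_command(
  plan=[
    {"delta_pos":[0.04,-0.03,0],"rotation":[0,0,0],"claw":0.6},
    {"delta_pos":[0.08,-0.06,0],"rotation":[0,0,0],"claw":0.6},
    {"delta_pos":[0.107,-0.086,0],"rotation":[0,0,0],"claw":0.6},
    {"delta_pos":[0.107,-0.086,0],"rotation":[0,0,0],"claw":0.6},
    {"delta_pos":[0.107,-0.086,0],"rotation":[0,0,0],"claw":0.6},
  ],
)

```text
clock: 2.2
tool_pos: [0.4873, -0.1108, 0.2476]
orientation: [[0.942, 0.336, -0.0], [0.336, -0.942, -0.0], [-0.0, 0.0, -1.0]]
contact_force: [-0.4, 0.1, 0.1]
gripper_width: 0.0353
gripper_force: 0.0
```

```bash
cat >> h.py <<'E'
def wpose():
    s=manip.read_state();T=np.eye(4);T[:3,:3]=s["orientation"];T[:3,3]=s["tool_pos"];return T
def wonz(p,T,rc,z):
    K=p["mtx"];v=np.array([rc[1]-K[0,2],rc[0]-K[1,2]]);r=np.hypot(*v);th=r/K[0,0]
    d=np.array([*(v/r*np.sin(th)),np.cos(th)]);C=T@np.array(p["tool_from_camera"]);d=C[:3,:3]@d;o=C[:3,3]
    return o+d*(z-o[2])/d[2]
E
python3 - <<'E'
from h import *
T=wpose();p=vision.capture("wrist");save(p,"w1.png");np.save("T1.npy",T)
print(np.round(T,4),p["mtx"],np.round(p["tool_from_camera"],3))
import pickle;pickle.dump(p,open("w1.pkl","wb"))
E
```

```text
[[ 9.418e-01  3.362e-01 -4.000e-04  4.873e-01]
 [ 3.362e-01 -9.418e-01 -4.000e-04 -1.108e-01]
 [-5.000e-04  2.000e-04 -1.000e+00  2.476e-01]
 [ 0.000e+00  0.000e+00  0.000e+00  1.000e+00]] [[325.1922621    0.         280.84274943]
 [  0.         325.1922621  206.23191527]
 [  0.           0.           1.        ]] [[ 0.    -0.955 -0.296  0.082]
 [ 1.     0.    -0.001  0.003]
 [ 0.001 -0.296  0.955 -0.137]
 [ 0.     0.     0.     1.   ]]
```

View pics/w1.png

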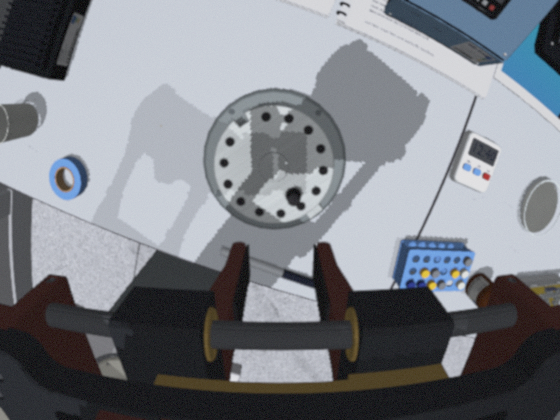

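The wrist view shows the carousel at (274, 158), the stud top at (293, 195), the pin pad lower right near (303, 215) and the notch upper left near (237, 125). I'll rectify it to metric planes.

```bash
cat >> h.py <<'E'
def ortho(p,T,z,c=(.5,-.1),h=.1,n=400):
    # up=+x, left=+y
    u=np.linspace(h,-h,n);X,Y=np.meshgrid(c[0]+u,c[1]+u,indexing="ij")
    C=np.linalg.inv(T@np.array(p["tool_from_camera"]))
    q=np.stack([X,Y,np.full_like(X,z)],-1)@C[:3,:3].T+C[:3,3]
    r=np.hypot(q[...,0],q[...,1]);th=np.arctan2(r,q[...,2]);K=p["mtx"];s=K[0,0]*th/r
    return cv2.remap(p["color"][:,:,::-1].copy(),(q[...,0]*s+K[0,2]).astype("f4"),(q[...,1]*s+K[1,2]).astype("f4"),cv2.INTER_CUBIC)
E
python3 - <<'E'
from h import *
import pickle;p=pickle.load(open("w1.pkl","rb"));T=np.load("T1.npy")
a=ortho(p,T,.014);b=ortho(p,T,.042)
cv2.imwrite("pics/o1.png",cv2.convertScaleAbs(np.hstack([a,b]),alpha=1.2))
E
```

```text
(no output)
```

View pics/o1.png

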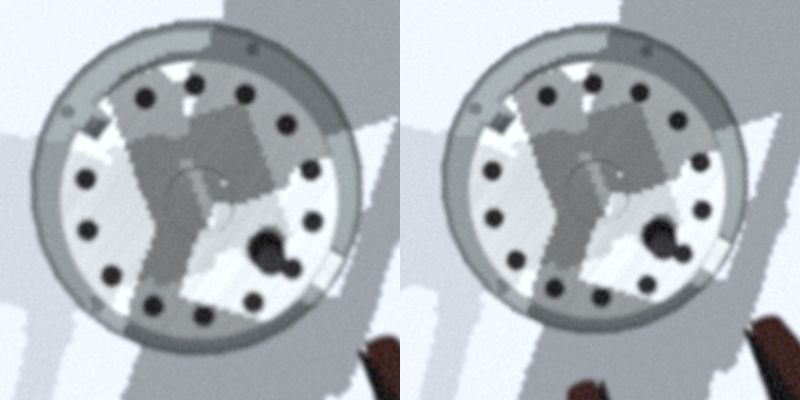

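The rectified planes show the disc centre near (0.505, -0.098), the notch at about 54°, the stud at about 234° and the pin pad at about 237°. The turn is therefore about +183°. I'll cross-check this against the top camera and compute the approach.

```bash
python3 - <<'E'
from h import *
p=vision.capture("top")
for n,rc,z in(("hub",(160+156/3.8,225+200/3.8),.05),("stud",(160+185/3.8,225+241/3.8),.06),("base",(203.4,277.6),.014),("pad",(160+210/3.8,225+284/3.8),.016),("notch",(160+110/3.8,225+130/3.8),.038)):
    print(n,np.round(onz(p,rc,z),4))
T=wpose();print(T[:3,3])
g=np.array([.505,-.098]);s=g+.038*np.array([np.cos(np.radians(234)),np.sin(np.radians(234))])
print(s,"tool delta",(T[:3,:3].T@np.array([s[0]-T[0,3],s[1]-T[1,3],0])), np.degrees(np.arctan2(T[1,0],T[0,0])))
E
```

```text
hub [ 0.503  -0.0969  0.05  ]
stud [ 0.4795 -0.1267  0.06  ]
base [ 0.5021 -0.0965  0.014 ]
pad [ 0.4665 -0.1595  0.016 ]
notch [ 0.5406 -0.0448  0.038 ]
[ 0.48691866 -0.11222275  0.24771241]
[ 0.48266416 -0.12874265] tool delta [-9.51806304e-03  1.41567735e-02  8.30398251e-06] 19.47221642086356
```

>>> arm_command(
  plan=[
    {"delta_pos":[-0.005,0.006,0.03],"rotation":[0,0,-0.1],"claw":0.6},
    {"delta_pos":[-0.01,0.013,0.07],"rotation":[0,0,-0.183],"claw":0.6},
    {"delta_pos":[-0.01,0.013,0.11],"rotation":[0,0,-0.183],"claw":0.6},
    {"delta_pos":[-0.01,0.013,0.14],"rotation":[0,0,-0.183],"claw":0.6},
    {"delta_pos":[-0.01,0.013,0.158],"rotation":[0,0,-0.183],"claw":0.6},
    {"delta_pos":[-0.01,0.013,0.17],"rotation":[0,0,-0.183],"claw":0.6},
    {"delta_pos":[-0.01,0.013,0.175],"rotation":[0,0,-0.183],"claw":0.6},
    {"delta_pos":[-0.01,0.013,0.175],"rotation":[0,0,-0.183],"claw":0.6},
  ],
)

```text
clock: 3.1
tool_pos: [0.482, -0.1276, 0.0728]
orientation: [[0.866, 0.499, -0.0], [0.499, -0.866, -0.0], [-0.0, 0.0, -1.0]]
contact_force: [0.4, 0.9, -0.1]
gripper_width: 0.0349
gripper_force: 0.0
```

```bash
python3 - <<'E'
from h import *
T=wpose();p=vision.capture("wrist");cv2.imwrite("pics/w2.png",cv2.resize(p["color"][100:340,120:440,::-1],None,fx=2.5,fy=2.5));print(np.round(T,4))
E
```

```text
[[ 8.665e-01  4.992e-01 -0.000e+00  4.820e-01]
 [ 4.992e-01 -8.665e-01 -1.000e-04 -1.276e-01]
 [-1.000e-04  1.000e-04 -1.000e+00  7.280e-02]
 [ 0.000e+00  0.000e+00  0.000e+00  1.000e+00]]
```

View pics/w2.png

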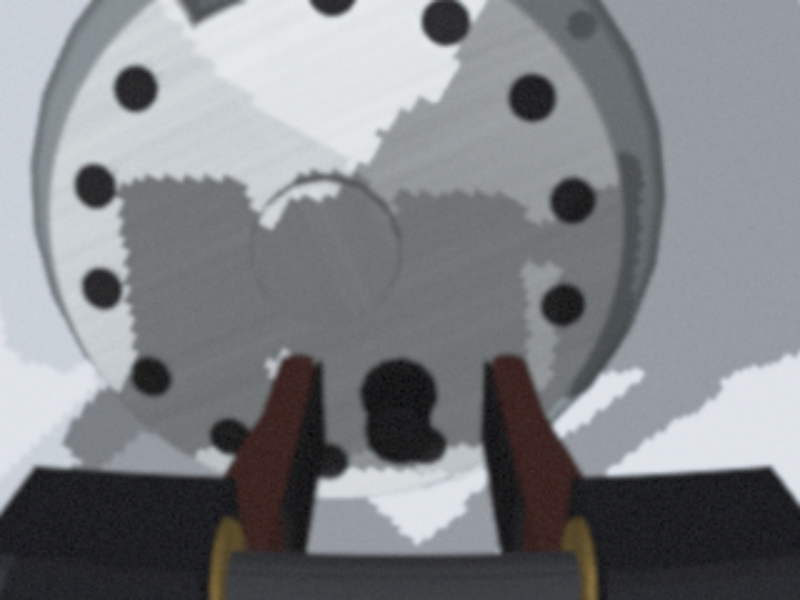

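The stud stands between the fingers, at (400, 390) with the pads at 318 and 487. The hub is at (325, 245), and I'll use it to fix the axis and work out the arc.

```bash
python3 - <<'E'
from h import *
T=wpose();p=vision.capture("wrist")
c=wonz(p,T,(100+245/2.5,120+325/2.5),.05);print("hub",c)
print("studtop",wonz(p,T,(100+395/2.5,120+400/2.5),.064))
g=np.array([.504,-.097,T[2,3]])
for g in(g,np.array([c[0],c[1],T[2,3]])):
    r=T[:3,:3].T@(T[:3,3]-g);r*= .038/np.linalg.norm(r);print("r",r)
    for k in range(1,9):
        a=-np.radians(61*k/8);R=cv2.Rodrigues(np.array([0,0,a]))[0];print(np.round(R@r-r,4),round(a,3))
E
```

```text
hub [ 0.5069361  -0.09812986  0.05      ]
studtop [ 0.49105163 -0.12512389  0.064     ]
r [-3.44819267e-02  1.59686120e-02 -1.27425521e-05]
[0.0024 0.0044 0.    ] -0.133
[0.0054 0.0085 0.    ] -0.266
[0.0089 0.0121 0.    ] -0.399
[0.0129 0.0153 0.    ] -0.532
[0.0172 0.0179 0.    ] -0.665
[0.0219 0.0199 0.    ] -0.798
[0.0267 0.0212 0.    ] -0.932
[0.0317 0.0219 0.    ] -1.065
r [-3.56453676e-02  1.31684282e-02 -1.64431741e-05]
[0.0021 0.0046 0.    ] -0.133
[0.0047 0.0089 0.    ] -0.266
[0.0079 0.0128 0.    ] -0.399
[0.0116 0.0163 0.    ] -0.532
[0.0157 0.0192 0.    ] -0.665
[0.0202 0.0216 0.    ] -0.798
[0.0249 0.0233 0.    ] -0.932
[0.0299 0.0244 0.    ] -1.065
```

>>> arm_command(
  plan=[
    {"delta_pos":[0,0,0],"rotation":[0,0,0],"claw":0.8},
    {"delta_pos":[0.0022,0.0045,0],"rotation":[0,0,-0.133],"claw":0.8},
    {"delta_pos":[0.005,0.0087,0],"rotation":[0,0,-0.266],"claw":0.8},
    {"delta_pos":[0.0084,0.0125,0],"rotation":[0,0,-0.4],"claw":0.8},
    {"delta_pos":[0.0122,0.0158,0],"rotation":[0,0,-0.532],"claw":0.8},
    {"delta_pos":[0.0165,0.0186,0],"rotation":[0,0,-0.665],"claw":0.8},
    {"delta_pos":[0.021,0.0207,0],"rotation":[0,0,-0.8],"claw":0.8},
    {"delta_pos":[0.0258,0.0223,0],"rotation":[0,0,-0.932],"claw":0.8},
  ],
)

```text
clock: 4.0
tool_pos: [0.5161, -0.1331, 0.0734]
orientation: [[0.109, 0.994, 0.0], [0.994, -0.109, 0.0], [0.0, 0.0, -1.0]]
contact_force: [-0.9, 1.4, 0.3]
gripper_width: 0.0176
gripper_force: 0.7
```

>>> arm_command(
  plan=[
    {"delta_pos":[0.0022,0.0045,0],"rotation":[0,0,-0.133],"claw":0.8},
    {"delta_pos":[0.005,0.0087,0],"rotation":[0,0,-0.266],"claw":0.8},
    {"delta_pos":[0.0084,0.0125,0],"rotation":[0,0,-0.4],"claw":0.8},
    {"delta_pos":[0.0122,0.0158,0],"rotation":[0,0,-0.532],"claw":0.8},
    {"delta_pos":[0.0165,0.0186,0],"rotation":[0,0,-0.665],"claw":0.8},
    {"delta_pos":[0.021,0.0207,0],"rotation":[0,0,-0.8],"claw":0.8},
    {"delta_pos":[0.0258,0.0223,0],"rotation":[0,0,-0.932],"claw":0.8},
    {"delta_pos":[0.0308,0.0232,0],"rotation":[0,0,-1.065],"claw":0.8},
  ],
)

```text
clock: 4.8
tool_pos: [0.5424, -0.1054, 0.0733]
orientation: [[-0.817, 0.577, 0.0], [0.577, 0.817, -0.0], [-0.0, -0.0, -1.0]]
contact_force: [-1.2, -0.6, -0.6]
gripper_width: 0.0178
gripper_force: 0.6
```

>>> arm_command(
  plan=[
    {"delta_pos":[0.0022,0.0045,0],"rotation":[0,0,-0.133],"claw":0.8},
    {"delta_pos":[0.005,0.0087,0],"rotation":[0,0,-0.266],"claw":0.8},
    {"delta_pos":[0.0084,0.0125,0],"rotation":[0,0,-0.4],"claw":0.8},
    {"delta_pos":[0.0122,0.0158,0],"rotation":[0,0,-0.532],"claw":0.8},
    {"delta_pos":[0.0165,0.0186,0],"rotation":[0,0,-0.665],"claw":0.8},
    {"delta_pos":[0.021,0.0207,0],"rotation":[0,0,-0.8],"claw":0.8},
    {"delta_pos":[0.0258,0.0223,0],"rotation":[0,0,-0.932],"claw":0.8},
    {"delta_pos":[0.0258,0.0223,0],"rotation":[0,0,-0.932],"claw":0.8},
  ],
)

```text
clock: 5.6
tool_pos: [0.5345, -0.072, 0.0735]
orientation: [[-0.951, -0.308, 0.001], [-0.308, 0.951, -0.0], [-0.001, -0.001, -1.0]]
contact_force: [0.8, 0.2, -0.1]
gripper_width: 0.0176
gripper_force: 0.0
```

```bash
python3 - <<'E'
from h import *
import pickle
s=manip.read_state();T=wpose();p=vision.capture("wrist");pickle.dump((p,T),open("w3.pkl","wb"))
print(np.round(T,4),s["joint_positions"],s["contact_force"],s["gripper_width"])
g=np.array([.505,-.0975]);d=T[:2,3]-g;print(np.degrees(np.arctan2(d[1],d[0])),np.hypot(*d))
q=vision.capture("top")["color"][160:250,225:330,::-1]
w=p["color"][80:400,100:460,::-1]
cv2.imwrite("pics/w3.png",np.hstack([cv2.resize(w,(450,400)),cv2.resize(q,(350,300),interpolation=cv2.INTER_CUBIC)[:].copy() if 0 else cv2.copyMakeBorder(cv2.resize(q,(350,300),interpolation=cv2.INTER_CUBIC),0,100,0,0,cv2.BORDER_CONSTANT)]))
E
```

```text
[[-9.514e-01 -3.079e-01  1.300e-03  5.345e-01]
 [-3.079e-01  9.514e-01 -2.000e-04 -7.200e-02]
 [-1.200e-03 -6.000e-04 -1.000e+00  7.350e-02]
 [ 0.000e+00  0.000e+00  0.000e+00  1.000e+00]] [-1.96963887e-01 -3.61610898e-02  1.66966267e+00  9.38497893e-05
  1.50678895e+00 -2.08071421e+00] [ 0.80795865  0.18220965 -0.14050749] 0.017558538428393933
40.84622582191699 0.039041734829939376
```

View pics/w3.png

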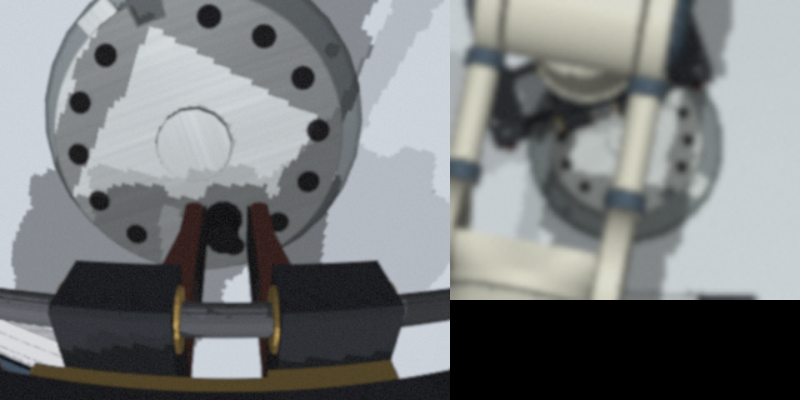

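The disc turned. The notch is at (147, 8) in the left half, and the bright pin pad at (98, 20) still lies further round. I'll zoom in on the pad and notch, rectified.

```bash
python3 - <<'E'
from h import *
import pickle
p,T=pickle.load(open("w3.pkl","rb"))
c=(.465,-.145)
a=ortho(p,T,.016,c,.04,400);b=ortho(p,T,.042,c,.04,400)
for im in(a,b):
    for k in range(0,400,50): cv2.line(im,(k,0),(k,5),(0,0,255),1);cv2.line(im,(0,k),(5,k),(0,0,255),1)
cv2.imwrite("pics/o3.png",cv2.convertScaleAbs(np.hstack([a,b]),alpha=1.1))
o=ortho(p,T,.05,(.505,-.098),.025,400);cv2.imwrite("pics/hub.png",o)
E
```

```text
(no output)
```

View pics/o3.png

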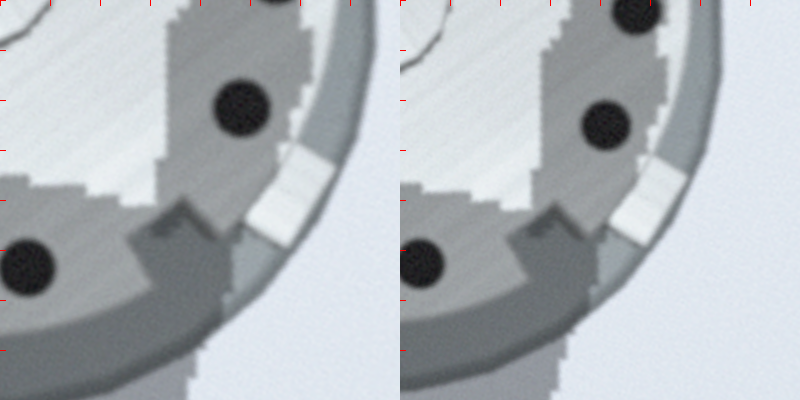

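The pad points to about 239° and the notch stands at about 217°, so roughly 22° remain. I'll turn the TCP to 59°, close to centre the stud, then reopen.

>>> arm_command(
  plan=[
    {"delta_pos":[0.0018,0.0037,0],"rotation":[0,0,-0.107],"claw":0.8},
    {"delta_pos":[0.004,0.0073,0],"rotation":[0,0,-0.214],"claw":0.8},
    {"delta_pos":[0.0066,0.0106,0],"rotation":[0,0,-0.321],"claw":0.8},
    {"delta_pos":[0.0066,0.0106,0],"rotation":[0,0,-0.321],"claw":0.8},
    {"delta_pos":[0.0066,0.0106,0],"rotation":[0,0,-0.321],"claw":0.845},
    {"delta_pos":[0.0066,0.0106,0],"rotation":[0,0,-0.321],"claw":0.845},
    {"delta_pos":[0.0066,0.0106,0],"rotation":[0,0,-0.321],"claw":0.8},
    {"delta_pos":[0.0066,0.0106,0],"rotation":[0,0,-0.321],"claw":0.8},
  ],
)

```text
clock: 6.5
tool_pos: [0.5247, -0.0642, 0.0725]
orientation: [[-0.807, -0.59, -0.0], [-0.59, 0.807, 0.0], [0.0, 0.0, -1.0]]
contact_force: [-0.0, 0.5, 0.1]
gripper_width: 0.0173
gripper_force: 0.0
```

```bash
python3 - <<'E'
from h import *
import pickle
s=manip.read_state();T=wpose();p=vision.capture("wrist");pickle.dump((p,T),open("w4.pkl","wb"))
print(np.round(T,4),s["joint_positions"],s["contact_force"],s["gripper_width"])
g=np.array([.505,-.0975]);d=T[:2,3]-g;print(np.degrees(np.arctan2(d[1],d[0])),np.hypot(*d))
c=(.465,-.15)
a=ortho(p,T,.0285,c,.03,400);b=ortho(p,T,.042,c,.03,400)
cv2.imwrite("pics/o4.png",cv2.convertScaleAbs(np.hstack([a,b]),alpha=1.1))
E
```

```text
[[-8.074e-01 -5.901e-01 -4.000e-04  5.247e-01]
 [-5.901e-01  8.074e-01  3.000e-04 -6.420e-02]
 [ 1.000e-04  4.000e-04 -1.000e+00  7.250e-02]
 [ 0.000e+00  0.000e+00  0.000e+00  1.000e+00]] [-1.86239037e-01 -6.33755649e-02  1.69777289e+00  1.85420908e-04
  1.50758884e+00 -2.38818502e+00] [-0.00761623  0.48510574  0.08347239] 0.017282303862674726
59.427518244215214 0.03867585956032287
```

View pics/o4.png

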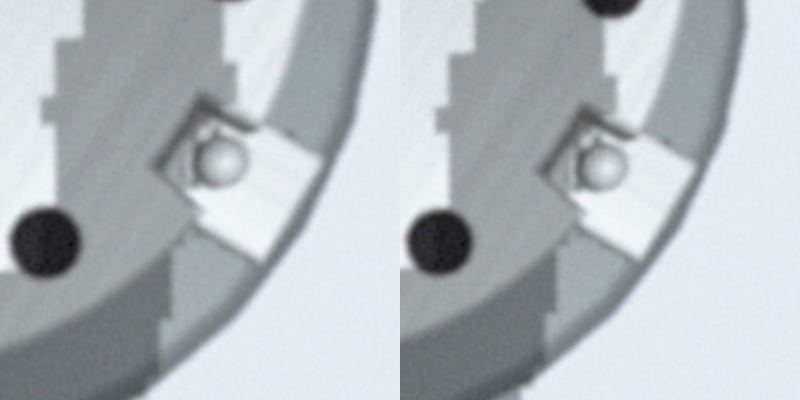

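The pin is visible in the left panel at (220, 160), at about 238.5°. The notch centre, from its corners in the right panel, is at about 236.5°. I'll nudge it 2° further.

>>> arm_command(
  plan=[
    {"delta_pos":[0.0005,0.0012,0],"rotation":[0,0,-0.033],"claw":0.8},
    {"delta_pos":[0.0005,0.0012,0],"rotation":[0,0,-0.033],"claw":0.85},
    {"delta_pos":[0.0005,0.0012,0],"rotation":[0,0,-0.033],"claw":0.85},
    {"delta_pos":[0.0005,0.0012,0],"rotation":[0,0,-0.033],"claw":0.85},
    {"delta_pos":[0.0005,0.0012,0],"rotation":[0,0,-0.033],"claw":0.8},
    {"delta_pos":[0.0005,0.0012,0],"rotation":[0,0,-0.033],"claw":0.8},
  ],
)

```text
clock: 7.15
tool_pos: [0.5237, -0.0634, 0.0727]
orientation: [[-0.787, -0.617, 0.0], [-0.617, 0.787, 0.0], [-0.0, 0.0, -1.0]]
contact_force: [0.1, -0.2, 0.5]
gripper_width: 0.0176
gripper_force: 0.0
```

```bash
python3 - <<'E'
from h import *
import pickle
s=manip.read_state();T=wpose();p=vision.capture("wrist");pickle.dump((p,T),open("w5.pkl","wb"))
print(np.round(T,4),s["contact_force"],s["gripper_width"])
c=(.47,-.15)
a=ortho(p,T,.0285,c,.02,400);b=ortho(p,T,.042,c,.02,400)
g=np.array([.505,-.0975])
def px(r,t,im):
    P=g+r*np.array([np.cos(np.radians(t)),np.sin(np.radians(t))]);return (int((c[1]+.02-P[1])/.04*400),int((c[0]+.02-P[0])/.04*400))
for im in(a,b):
    for t in(234.5,236.5,238.5,240.5): cv2.line(im,px(.050,t,im),px(.053,t,im),(0,0,255),1);cv2.line(im,px(.070,t,im),px(.073,t,im),(0,0,255),1)
cv2.imwrite("pics/o5.png",cv2.convertScaleAbs(np.hstack([a,b]),alpha=.9))
E
```

```text
[[-7.869e-01 -6.171e-01  1.000e-04  5.237e-01]
 [-6.171e-01  7.869e-01  4.000e-04 -6.340e-02]
 [-3.000e-04  2.000e-04 -1.000e+00  7.270e-02]
 [ 0.000e+00  0.000e+00  0.000e+00  1.000e+00]] [ 0.07359119 -0.22054536  0.46465538] 0.017648298761724218
```

View pics/o5.png

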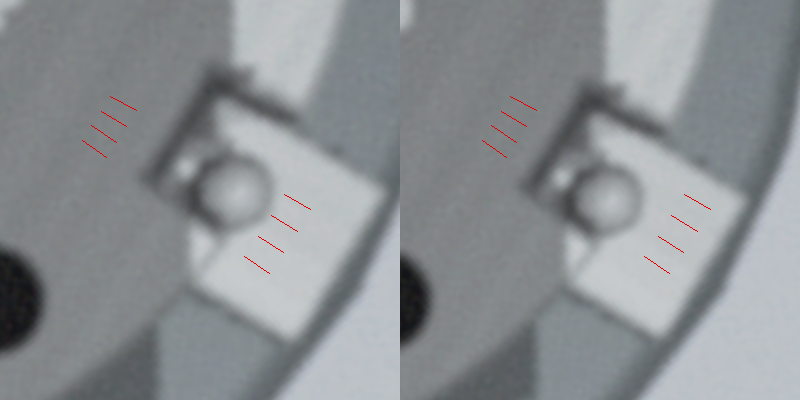

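Notch and pin now agree, at about 239.0° and 238.7°; the pin centre is at (236, 190) in the left panel. I'll back off the stud, rise, close over the hub and approach it.

>>> arm_command(
  plan=[
    {"delta_pos":[0,0,0],"rotation":[0,0,0],"claw":0.7},
    {"delta_pos":[0,0,-0.01],"rotation":[0,0,0],"claw":0.7},
    {"delta_pos":[0,0,-0.03],"rotation":[0,0,0],"claw":0.7},
    {"delta_pos":[0,0,-0.03],"rotation":[0,0,0],"claw":0.7},
    {"delta_pos":[0.018,-0.008,-0.03],"rotation":[0,0,0],"claw":1.0},
    {"delta_pos":[0.0358,-0.0153,-0.03],"rotation":[0,0,0],"claw":1.0},
    {"delta_pos":[0.0358,-0.0153,-0.02],"rotation":[0,0,0],"claw":1.0},
    {"delta_pos":[0.0358,-0.0153,-0.006],"rotation":[0,0,0],"claw":1.0},
  ],
)

```text
clock: 8.0
tool_pos: [0.5054, -0.0978, 0.0784]
orientation: [[-0.787, -0.616, 0.002], [-0.616, 0.787, -0.0], [-0.001, -0.001, -1.0]]
contact_force: [0.1, 0.1, -0.1]
gripper_width: 0.0009
gripper_force: 0.0
```

>>> arm_command(
  plan=[
    {"delta_pos":[0,0,0],"rotation":[0,0,0],"claw":1.0},
    {"delta_pos":[0,0,0.002],"rotation":[0,0,0],"claw":1.0},
    {"delta_pos":[0,0,0.004],"rotation":[0,0,0],"claw":1.0},
    {"delta_pos":[0,0,0.006],"rotation":[0,0,0],"claw":1.0},
    {"delta_pos":[0,0,0.007],"rotation":[0,0,0],"claw":1.0},
    {"delta_pos":[0,0,0.008],"rotation":[0,0,0],"claw":1.0},
    {"delta_pos":[0,0,0.008],"rotation":[0,0,0],"claw":1.0},
  ],
)

```text
clock: 8.7
tool_pos: [0.505, -0.0972, 0.0716]
orientation: [[-0.786, -0.618, 0.0], [-0.618, 0.786, 0.0], [-0.001, 0.0, -1.0]]
contact_force: [-2.8, 1.9, 5.2]
gripper_width: 0.0004
gripper_force: 2.5
```

The disc has sunk about 3.4 mm, past the pin top, at about 5 N. I'll continue to the stop.

>>> arm_command(
  plan=[
    {"delta_pos":[0,0,0.001],"rotation":[0,0,0],"claw":1.0},
    {"delta_pos":[0,0,0.002],"rotation":[0,0,0],"claw":1.0},
    {"delta_pos":[0,0,0.003],"rotation":[0,0,0],"claw":1.0},
    {"delta_pos":[0,0,0.004],"rotation":[0,0,0],"claw":1.0},
    {"delta_pos":[0,0,0.004],"rotation":[0,0,0],"claw":1.0},
  ],
)

```text
clock: 9.2
tool_pos: [0.5051, -0.0972, 0.0682]
orientation: [[-0.786, -0.618, 0.001], [-0.618, 0.786, 0.0], [-0.001, -0.0, -1.0]]
contact_force: [-3.8, 0.5, 7.7]
gripper_width: 0.0007
gripper_force: 3.9
```

>>> arm_command(
  plan=[
    {"delta_pos":[0,0,0.001],"rotation":[0,0,0],"claw":1.0},
    {"delta_pos":[0,0,0.002],"rotation":[0,0,0],"claw":1.0},
    {"delta_pos":[0,0,0.002],"rotation":[0,0,0],"claw":1.0},
  ],
)

```text
clock: 9.5
tool_pos: [0.5052, -0.0972, 0.068]
orientation: [[-0.786, -0.618, 0.001], [-0.618, 0.786, 0.0], [-0.001, -0.001, -1.0]]
contact_force: [-8.8, 2.4, 16.5]
gripper_width: 0.0003
gripper_force: 8.3
```

>>> arm_command(
  plan=[
    {"delta_pos":[0,0,0.001],"rotation":[0,0,0],"claw":1.0},
    {"delta_pos":[0,0,0.002],"rotation":[0,0,0],"claw":1.0},
    {"delta_pos":[0,0,0.002],"rotation":[0,0,0],"claw":1.0},
  ],
)

```text
clock: 9.8
tool_pos: [0.5054, -0.0973, 0.0678]
orientation: [[-0.786, -0.618, 0.002], [-0.618, 0.786, -0.0], [-0.002, -0.002, -1.0]]
contact_force: [-13.0, 3.7, 25.9]
gripper_width: 0.0004
gripper_force: 12.6
```

>>> arm_command(
  plan=[
    {"delta_pos":[0,0,-0.01],"rotation":[0,0,0],"claw":1.0},
    {"delta_pos":[0,0,-0.04],"rotation":[0,0,0],"claw":1.0},
    {"delta_pos":[0,0,-0.08],"rotation":[0,0,0],"claw":1.0},
    {"delta_pos":[0,0,-0.12],"rotation":[0,0,0],"claw":1.0},
    {"delta_pos":[0,0,-0.15],"rotation":[0,0,0],"claw":1.0},
    {"delta_pos":[0,0,-0.15],"rotation":[0,0,0],"claw":1.0},
  ],
)

```text
clock: 10.4
tool_pos: [0.5067, -0.0979, 0.2185]
orientation: [[-0.787, -0.617, 0.009], [-0.617, 0.787, -0.002], [-0.006, -0.007, -1.0]]
contact_force: [-0.4, 0.0, 0.8]
gripper_width: 0.0004
gripper_force: 0.0
```

```bash
python3 - <<'E'
from h import *
T=wpose();p=vision.capture("wrist")
a=ortho(p,T,.014,(.505,-.0975),.1);q=vision.capture("scene")["color"][175:265,240:345,::-1]
cv2.imwrite("pics/fin.png",np.hstack([a,cv2.resize(q,(400,400),interpolation=cv2.INTER_CUBIC)]))
E
```

```text
(no output)
```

View pics/fin.png

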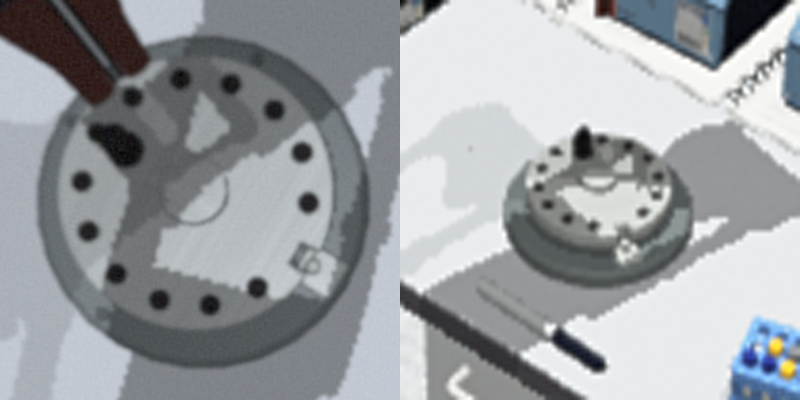

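The final view shows the pin standing in the notch, at (312, 265) in the left panel, with the disc level and low. The press ended against a firm stop at TCP z 0.068, which matches the seated height.

```bash
python3 -c "
from bench import hand_in
print(hand_in())"
```

```text
the job is handed in; nothing more can be done
None
```

I turned the disc by its stud until the notch stood over the pin, pressed it down about 7 mm to its firm stop without lifting it, touched nothing else on the table, and handed the job in at about 10.5 s.

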